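# Lift the hot lid off the curing pot with the lid lifter

### The job

The lid of the bead curing pot is hot: take the lid lifter from its rest, hook it under the lid's loop, find the balance point with small trial lifts of a couple of centimetres, then lift the lid well clear of the pot hanging level, carry it level to the cork trivet and set it down gently in the middle. Unhook the lifter and lay it back in its rest. Never let the gripper or arm touch the lid or pot, and leave the spool, jars and mug where they are.

Things in the scene. Friction and masses are not known exactly. Their poses are not given: they have to be found in the camera images.
- pot: Hot electric curing pot, fixed: bare aluminium cylinder 150 mm in outer diameter with a black foot, rim 80 mm above the bench, wall 4 mm. Origin at the centre of its underside, z up.
- lid: Hot loose round steel lid: disc 160 mm across, 6 mm thick, over a slope-sided plug 132 mm across, 6 mm deep, inside the pot's rim with 5 mm play. Origin at the centre of the plug's underside: 74 mm above the bench on the pot, 24 mm on the trivet. Top face at z = +12 mm. y runs along the loop's bar, towards the thermometer. Weighs 0.3 to 0.56 kg in all. Its pose is also reported while it hangs.
- loop (a point): Middle of the bar of the lid's fixed loop handle. Bar round, 8 mm thick, straight along the lid's y, axis 38 mm above the lid's top face, between two 8 mm legs at y = -40 and +40 mm; clear opening under it 34 mm high, 72 mm wide, open to the lid's +x and -x. Axes as the lid's.
- thermometer_top (a point): Top centre of the stubby steel thermometer (32 mm across, 24 mm tall) fixed on the lid at y = +60 mm. Its weight is unknown: the lid balances 6 to 28 mm from the loop's middle towards it, centre of mass about 13 mm above the lid's origin. Hooked elsewhere, the heavy side sinks: hanging free, tilt (rad) is about error / 34 mm. The lid can swing and turn on the hook.
- trivet: Round cork trivet on a steel foot, fixed, 156 mm in diameter, its flat top 24 mm above the bench. Origin at the centre of its underside, z up.
- lifter: Lid lifter, loose, 0.16 kg, lying in its rest: flat-sided pale wooden handle 110 mm long (x), 18 mm wide (y), 24 mm tall (z), with an 8 mm round steel rod at its front that cranks down to a hook. Origin in the middle of the handle; x towards the hook, z up.
- hook (a point): Middle of the lifter's hook saddle, on the rod's axis. In the lifter's frame (x, z in mm) the rod goes from (55, 0) to (80, 0), slopes to (115, -35), runs level to (133, -35) and ends in an upturned tip at (141, -25), plus 4 mm round; this point is (125, -35). A bar lying in the saddle has its axis 8 mm above this point.
- rest: Dark wooden lifter rest, fixed: base 124 by 60 mm, two 10 mm thick uprights at x = -45 and +45 mm, each with a notch about 25 mm wide, flaring upwards, floor 45 mm and cheeks 58 mm above the bench. Between the uprights the handle is free to grip from above. Origin at the centre of its underside; x towards the hook end.
- rest_seat (a point): Where the middle of the lifter's handle lies when the lifter is in its rest: 57 mm above the bench, axes as the rest's.
- spool: Bystander: thread spool with pale thread, 30 mm diameter, 32 mm tall; origin at the centre of its underside.
- cement: Bystander: small jar with a black cap, 38 mm diameter, 65 mm tall; origin at the centre of its underside.
- beads: Bystander: amber jar with a white cap, 48 mm diameter, 55 mm tall; origin at the centre of its underside.
- mug: Bystander: white mug, 80 mm diameter, 90 mm tall; origin at the centre of its underside.
Not all that is in view belongs to the job. Leave any blue or green look-alike of the pot alone.

How it is judged:
By the outcome, as a careful person would: the job done as asked, in the order asked, and still so for the second after the job is handed in, with the robot touching nothing.
It also fails if it takes over 72 s, if anything falls off the work surface, if the arm or the gripper's body presses on something with over 40 N, if the wrist force passes 120 N, or if a joint passes its speed limit or range.

### The arm

A 6-joint arm with a two-finger parallel gripper is mounted at the origin on the work surface. World frame = base frame: x ahead of the robot, y to its left, z up, the work surface at z = 0. Lengths are in mm, angles in rad, forces in N, time in s.
With the tool pointing down it reaches from about 225 to 725 mm from the base axis. Payload 3.1 kg.
Tool frame: the origin (TCP) lies midway between the tips of the shut fingers; the grasp point (between the pads) lies 19 mm behind it; z points along the fingers, y is the line along which they close (so a half turn about z gives the same grasp; the last joint's range is limited). The gripper opens to 85 mm and grips with 20 to 120 N. Pads are 22 mm wide; open, the fingers measure 114 mm over their backs; the gripper's body (76 mm by 85 mm) begins 54 mm behind the grasp point. The pads swing forward as they close: fully open they stand 13 mm farther back than shut.
Start: joints at [1.013, 0.048, 0.099, 1.622, 0, 1.443], TCP at [218.768, 477.24, 231.312] pointing down, gripper open.
Joint ranges: [-2.91, 2.91], [-0.99, 1.94], [-1.21, 1.42], [-2.12, 2.29], [-1.49, 1.47], [-3.14, 3.14]. Speed limits (rad/s): [2.79, 2.79, 3.14, 3.14, 3.14, 3.14].

### API

Orientations are given as a unit quaternion [x, y, z, w].
In Python, from rig import arm gives the robot as it stands.
- The arm moves only by the tool apply_moves, never from a script. Its argument "motion" is one flat list of numbers, 7 for each row, row after row: the shift along the tool's x, y, z normalised to -1 to 1, where 1 is 600 mm, then the turn, a rotation vector about the tool's x, y, z normalised to -1 to 1, where 1 is 1.5 rad, then the closure, from -1 (fully open) to 1 (shut). A call has 1 to 12 rows; each row is the pose to reach, as a shift and turn from the pose commanded when the call began, along the tool's axes at that moment; what a row does not reach only later rows make up. A row lasts 1/8 s, in which the tool goes at most 62.5 mm and 10.7 degrees, less where a joint would pass 70% of its speed; a pose out of reach is approached as far as the arm can. A call with a number of a shift or a turn outside -1 to 1 is refused whole. A call with a gripper value outside its range is refused whole. The fingers move at their own pace and stop on an object; "newtons" is the grip in N (left out, the last holds). Time passes only in rows, so rows that repeat a pose let the fingers close. It gives the time, the measured TCP pose, the force, the opening and the grip force at its end, in the units of the state.
- arm.sense(): the state, without advancing time (a new reading comes with each control period).
- arm.read_camera(name): name is "side" or "top"; returns a dict with "pixels" (480x640x3 uint8, blue, green, red), "mtx" (3x3 intrinsics, pixels), "position" and "rotation" of the camera in the world. Camera axes: x right, y down, z forward; pixel columns grow to the right and rows downward; lengths in mm; the calibration is good to about 2 mm. A picture is of the moment at which its call begins. There is no depth.
- arm.hand_in(): hands the job in; it is judged then, once.
Trained networks look in a picture, given as the dict that the camera call returned (one of the last four; its "shot" number tells which), for a name from the list of things; names that differ only in an ending like _2 or _b are one class to them, and where a whole thing is asked for, a point or a joint stands for the part that bears it (a point fixed in the world has none). Each returns a list of dicts, best first, with "conf" (0 to 1); they miss things now and then, are a little off and sometimes report something else, mostly with a low value. They report only what shows in the picture. A call takes as long as a camera call. They do not tell look-alikes from the thing itself.
- arm.find_in(picture, thing): "position" ([x, y, z] in mm, in world coordinates, good to about 4 mm: the middle of the surface that is visible of it).
- arm.masks_of(picture, thing): "region" (480x640 bool, what is visible of it).
The state is a dict: "t": time; "qpos": joint angles; "qd": joint speeds; "effort": joint torques, N m; "eef_pos": TCP position; "ee_rot": TCP orientation; "contact_force": force on the tool from outside, world axes, zero at the start; "torque": the same for the moment, N m; "width": opening from 0.0 (shut) to 1.0 (fully open); "gripper_force": force on a finger pad.
Only numpy, scipy, OpenCV 4.12 (cv2) and the standard library are available. Lean on these libraries where they do the work, as an engineer would, in place of code of your own. Each camera call takes 0.05 s, during which the arm holds its last target. There are 200 camera calls.

## Working session

There is one attempt and no reset: what is moved stays moved. The work goes in short steps, Python scripts to look and compute and a tool call to move; the robot and the scene stay as the last step left them, time stands still between calls to the robot, and variables do not carry over. Pictures are saved under pics/ and viewed, at most 10 in all, crops included, and the job is handed in when it is done.

Besides the shell and the picture viewer there is one more tool, called after "Call:" as a command line: name --argument value ..., lists and objects as JSON in quotes. apply_moves: Moves the arm, as the interface text tells. Its arguments: {"type":"object","properties":{"motion":{"type":"array","items":{"type":"number"}},"newtons":{"type":"number"}},"required":["motion"]}

```bash
mkdir -p pics
cat > h.py <<'E'
import numpy as np, cv2
from scipy.spatial.transform import Rotation as R
from rig import arm
def proj(c,P):
    Rm=np.array(c["rotation"]); 
    if Rm.shape!=(3,3): Rm=R.from_quat(Rm).as_matrix()
    p=Rm.T@(np.asarray(P,float)-np.array(c["position"])); u=np.array(c["mtx"])@p
    return u[:2]/u[2]
def ray(c,uv,z):
    Rm=np.array(c["rotation"])
    if Rm.shape!=(3,3): Rm=R.from_quat(Rm).as_matrix()
    d=Rm@np.linalg.inv(np.array(c["mtx"]))@np.array([uv[0],uv[1],1.]); o=np.array(c["position"])
    return o+d*(z-o[2])/d[2]
E
python3 - <<'E'
from h import *
s=arm.sense(); print({k:np.round(v,3) for k,v in s.items()})
for n in("top","side"):
    c=arm.read_camera(n); cv2.imwrite(f"pics/{n}0.png",c["pixels"]); print(n,c["position"],np.round(c["rotation"],3).tolist())
    for t in "pot lid loop thermometer_top trivet lifter hook rest spool cement beads mug".split():
        print(t,[(np.round(d["position"]).tolist(),round(d["conf"],2)) for d in arm.find_in(c,t)[:3]])
E
```

```text
{'t': np.float64(0.0), 'qpos': array([ 1.013,  0.049,  0.098,  1.622, -0.   ,  1.443]), 'qd': array([-0.001, -0.001, -0.   ,  0.   ,  0.   , -0.   ]), 'effort': array([-1.0000e-03, -3.3879e+01,  3.2001e+01,  2.0000e-02, -0.0000e+00,
       -0.0000e+00]), 'eef_pos': array([218.451, 476.729, 230.116]), 'ee_rot': array([ 0.213,  0.977, -0.001, -0.   ]), 'contact_force': array([-0.027,  0.325,  0.235]), 'torque': array([-0.012, -0.02 , -0.002]), 'gripper_force': np.float64(0.0), 'width': np.float64(1.0)}
top [ 324.7786413    35.98941941 1458.37285139] [0.712, -0.701, 0.029, -0.032]
pot [([180.0, 328.0, 24.0], 0.87), ([544.0, 219.0, 21.0], 0.76), ([265.0, 507.0, 23.0], 0.72)]
lid [([606.0, 253.0, 82.0], 0.72)]
loop [([608.0, 251.0, 83.0], 0.61)]
thermometer_top [([605.0, 250.0, 86.0], 0.88), ([541.0, 218.0, 24.0], 0.2)]
trivet [([599.0, -54.0, 23.0], 0.62)]
lifter [([495.0, -309.0, 68.0], 0.75)]
hook [([494.0, -309.0, 70.0], 0.7)]
rest [([470.0, -298.0, 12.0], 0.94)]
spool [([616.0, 72.0, 35.0], 0.72)]
cement [([421.0, 51.0, 62.0], 0.6)]
beads [([601.0, -413.0, 52.0], 0.64), ([494.0, -306.0, 66.0], 0.17)]
mug [([639.0, 476.0, 41.0], 0.73)]
side [-280.84578488 1123.69400948 1039.87240167] [-0.25, 0.855, -0.437, 0.125]
pot [([555.0, 305.0, 39.0], 0.86), ([270.0, 505.0, 35.0], 0.81), ([341.0, 266.0, 31.0], 0.7)]
lid [([606.0, 265.0, 87.0], 0.76), ([472.0, -301.0, 8.0], 0.56), ([413.0, 63.0, 39.0], 0.42)]
loop [([598.0, 262.0, 86.0], 0.75), ([621.0, 481.0, 57.0], 0.18)]
thermometer_top [([601.0, 262.0, 84.0], 0.87)]
trivet [([548.0, -81.0, 21.0], 0.76)]
lifter [([486.0, -304.0, 57.0], 0.76)]
hook [([486.0, -302.0, 59.0], 0.76)]
rest [([474.0, -300.0, 9.0], 0.82), ([613.0, 76.0, 24.0], 0.71)]
spool [([613.0, 77.0, 23.0], 0.66), ([601.0, 264.0, 89.0], 0.32)]
cement [([417.0, 63.0, 42.0], 0.85)]
beads [([595.0, -406.0, 31.0], 0.48)]
mug [([622.0, 477.0, 56.0], 0.71)]
```

View pics/top0.png

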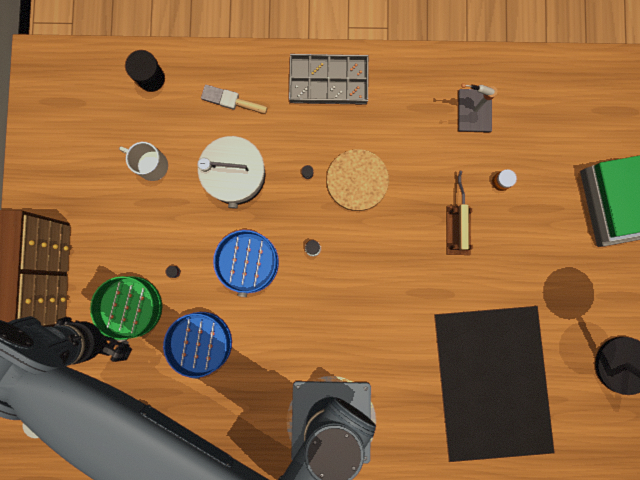

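View pics/side0.png

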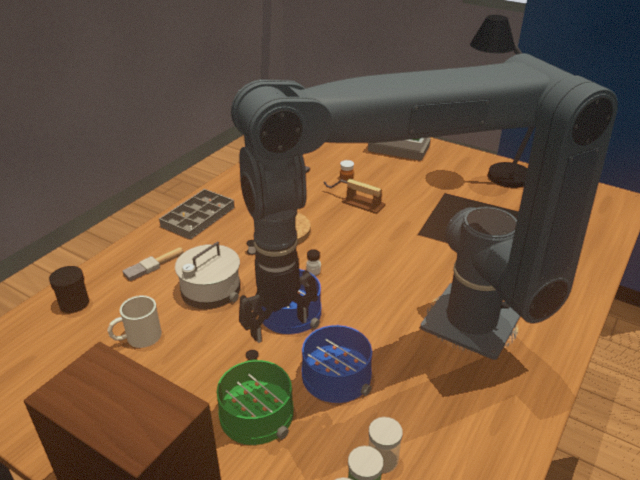

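The top view shows the lidded pot at (232,170) with the thermometer on its left (+y), the trivet at (358,180), and the lifter in its rest at (460,215), hook pointing up (+x). Next I measure them precisely.

Run:
```python
from h import *
c=arm.read_camera("top"); s=arm.read_camera("side")
im=c["pixels"]
def circ(t,cam,z):
    for d in arm.masks_of(cam,t)[:2]:
        m=d["region"].astype(np.uint8)
        k=max(cv2.findContours(m,0,1)[0],key=cv2.contourArea)
        e=cv2.fitEllipse(cv2.convexHull(k)); P=[ray(cam,q,z) for q in k[:,0,:]]
        P=np.array(P)[:,:2].astype(np.float32); cc,r=cv2.minEnclosingCircle(P)
        print(t,round(d["conf"],2),m.sum(),"ell",np.round(e[0],1),np.round(e[1],1),"world",np.round(ray(cam,e[0],z)[:2],1),"mec",np.round(cc,1),round(r,1))
for cam in (c,s):
  for t,z in(("lid",86),("trivet",24),("thermometer_top",110),("spool",32),("cement",65),("beads",55)): circ(t,cam,z)
for t in("lifter","rest","loop"):
  for d in arm.masks_of(c,t)[:1]:
    m=d["region"]; ys,xs=np.nonzero(m); print(t,d["conf"],xs.min(),xs.max(),ys.min(),ys.max(),m.sum())
a=cv2.resize(im[125:215,190:275],None,fx=6,fy=6,interpolation=cv2.INTER_CUBIC)
b=cv2.resize(im[165:260,440:500],None,fx=6,fy=6,interpolation=cv2.INTER_CUBIC)
o=np.zeros((570,510+10+360-80,3),np.uint8); o[:540,:430]=a[:, :430]; o[:570,440:800]=b
cv2.imwrite("pics/crop1.png",o); np.save("top0.npy",im)
```

```text
lid 0.54 549 ell [461.1 212.7] [13.1 84. ] world [ 509.6 -300.8] mec [ 516.6 -301.8] 94.0
trivet 0.59 569 ell [460.7 213.3] [15.9 80.6] world [ 516.3 -315.1] mec [ 522.7 -318.7] 95.7
thermometer_top 0.96 3421 ell [230.4 168.4] [65.2 66.7] world [603.1 248.9] mec [602.3 249.4] 79.9
thermometer_top 0.72 2995 ell [357.2 179.5] [61.1 62.3] world [581.2 -50.7] mec [582.4 -51.2] 75.0
spool 0.42 151 ell [307.  171.9] [12.6 14.6] world [613.3  69.7] mec [613.5  69.1] 18.2
cement 0.77 174 ell [312.  247.4] [14.1 15. ] world [422.3  53.6] mec [422.3  53.4] 18.1
beads 0.69 369 ell [503.2 180. ] [19.3 24. ] world [ 596.1 -412. ] mec [ 595.9 -412.5] 29.1
lid 0.92 2071 ell [207.5 264.1] [41.4 64.3] world [601.9 258.6] mec [601.7 251.1] 86.5
trivet 0.54 308 ell [302.2 227.8] [15.3 27.3] world [541.9 -71.7] mec [548.  -69.1] 65.3
thermometer_top 0.55 2137 ell [207.3 264.5] [41.9 65.7] world [579.  281.8] mec [578.6 274.7] 86.2
spool 0.68 107 ell [250.8 247.8] [ 9.1 17. ] world [599.9  91.8] mec [600.   86.8] 33.6
cement 0.78 304 ell [313.5 261.9] [15.5 27. ] world [399.8  86.8] mec [397.4  83.8] 53.9
lifter 0.95 458 468 171 249 522
rest 0.74 446 472 206 255 822
loop 0.61 197 263 136 200 3415
```

View pics/crop1.png

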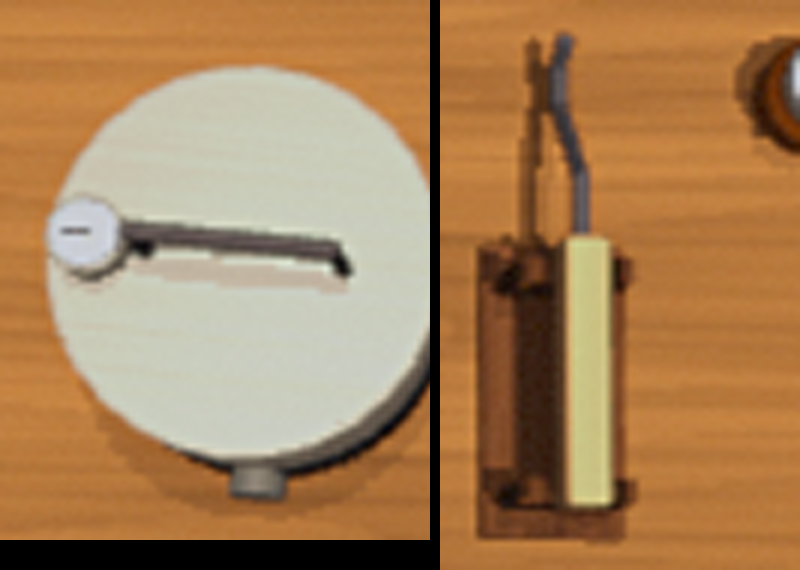

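The crop shows the lid disc centred at about (245,265), with the bar running from (125,232) to (335,250) and the thermometer at (85,232). The handle's top face spans (567..612, 237..505) and the hook tip is at (563,40).

Run:
```python
from h import *
c=arm.read_camera("top"); im=c["pixels"].astype(int)
A=lambda x,y:(x/6+190-.42,y/6+125-.42); B=lambda x,y:((x-440)/6+440-.42,y/6+165-.42)
p1=ray(c,A(125,232),124)[:2];p2=ray(c,A(335,250),124)[:2];th=ray(c,A(85,232),110)[:2];ce=ray(c,A(245,265),86)[:2]
d=p1-p2; print("bar",p1,p2,"yaw y-axis",np.arctan2(d[1],d[0]),"th",th,"ce",ce)
print("mid by bar+th: th-60y", th-60*d/np.linalg.norm(d), "ce->th", np.arctan2(*(th-ce)[::-1]), np.linalg.norm(th-ce))
sub=im[165:260,440:500]; m=((sub[...,2]>170)&(sub[...,1]>165)&(sub[...,0]<190)&(sub[...,2]-sub[...,0]>40)).astype(np.uint8)
k=max(cv2.findContours(m,0,1)[0],key=cv2.contourArea); r=cv2.minAreaRect(k); print(m.sum(),r)
ys,xs=np.nonzero(m); P=np.array([ray(c,(x+440,y+165),69)[:2] for x,y in zip(xs,ys)]); print("handle",P.mean(0),P.min(0),P.max(0))
w,V=np.linalg.eigh(np.cov(P.T)); v=V[:,1]*np.sign(V[0,1]); print("dir",np.arctan2(v[1],v[0]),np.sqrt(12*w))
for n,q,z in(("hook tip",(563,40),32),("saddle",(558,85),22),("rodfront",(580,170),57)): print(n,ray(c,B(*q),z)[:2])
m=((sub[...,2]<150)&(sub[...,2]-sub[...,0]>10)).astype(np.uint8)
print("rest corners z~10",[np.round(ray(c,B(*q),8)[:2]) for q in((478,247),(478,537),(622,540))])
# trivet
hsv=cv2.cvtColor(c["pixels"],cv2.COLOR_BGR2HSV)
g=cv2.resize(c["pixels"][140:220,315:400],None,fx=6,fy=6,interpolation=cv2.INTER_CUBIC)
cc=cv2.HoughCircles(cv2.GaussianBlur(g[...,0],(9,9),0),cv2.HOUGH_GRADIENT,1,200,param1=60,param2=20,minRadius=160,maxRadius=210)
print("trivet",cc, [ray(c,(q[0]/6+315-.42,q[1]/6+140-.42),24)[:2] for q in cc[0]])
g=cv2.resize(c["pixels"][125:215,190:275],None,fx=6,fy=6,interpolation=cv2.INTER_CUBIC)
cc=cv2.HoughCircles(cv2.GaussianBlur(g[...,0],(9,9),0),cv2.HOUGH_GRADIENT,1,200,param1=60,param2=20,minRadius=180,maxRadius=210)
print("lid",cc, [ray(c,A(*q[:2]),86)[:2] for q in cc[0]])
# side: project hypotheses
s=arm.read_camera("side"); 
for n in("lifter","hook"): print(n,np.round(proj(s,{"lifter":(480,-302,57),"hook":(605,-300,22)}[n])))
```

```text
bar [611.63708124 293.86126298] [605.81202126 211.75272861] yaw y-axis 1.4999715704061496 th [614.39768139 312.33716095] ce [607.14822837 252.66353655]
mid by bar+th: th-60y [610.15174779 252.48758244] ce->th 1.4499036936917051 60.11236161223444
272 ((24.0, 61.5), (43.0, 6.0), 90.0)
handle [ 479.82420332 -312.77783909] [ 426.45986977 -319.35115142] [ 530.84650314 -304.77495172]
dir 0.004945463436906949 [ 14.85682366 108.3079263 ]
hook tip [ 621.00563236 -312.08287948]
saddle [ 603.96591583 -312.33905959]
rodfront [ 562.2533794  -312.62806707]
rest corners z~10 [array([ 537., -282.]), array([ 415., -281.]), array([ 415., -341.])]
trivet [[[264.5 227.5 195.7]]] [array([602.74954501, -59.90534028])]
lid [[[247.5 260.5 195.7]]] [array([608.99251543, 251.71527015])]
lifter [361. 189.]
hook [326. 187.]
```

Run:
```python
from h import *
from scipy.optimize import least_squares
im=np.load("top0.npy"); c=arm.read_camera("top")
c["pixels"].shape
def edge(c0,r0,z,rad):  # radial max-gradient edges in world circle, robust fit
    g=cv2.GaussianBlur(cv2.cvtColor(im,cv2.COLOR_BGR2LAB),(3,3),0).astype(np.float32); best=np.array(c0,float)
    for it in range(3):
        pts=[]
        for a in np.arange(0,2*np.pi,.05):
            rr=np.arange(rad-12,rad+12,.5); uv=np.array([proj(c,(best[0]+r*np.cos(a),best[1]+r*np.sin(a),z)) for r in rr],np.float32)
            v=cv2.remap(g,uv[:,0].reshape(1,-1),uv[:,1].reshape(1,-1),cv2.INTER_LINEAR)[0]
            d=np.linalg.norm(v[4:]-v[:-4],axis=1); r=rr[np.argmax(d)+2]; pts.append(best+r*np.array([np.cos(a),np.sin(a)]))
        pts=np.array(pts); s=least_squares(lambda p:np.hypot(*(pts-p[:2]).T)-p[2],[*best,rad],loss="soft_l1",f_scale=1.); best=s.x[:2]
    return s.x, np.median(abs(s.fun))
print("trivet",edge((600,-58),0,24,78)); print("lid",edge((608,252),0,86,80))
```

```text
trivet (array([598.70764317, -56.84790792,  76.50395161]), np.float64(0.5664053603745387))
lid (array([608.70318362, 252.5462456 ,  79.61925825]), np.float64(0.4148447532006685))
```

Call:
apply_moves --motion '[-0.675, -0.748, 0, 0, 0, -0.287, -1, -0.675, -0.748, 0, 0, 0, -0.287, -1, -0.675, -0.748, 0, 0, 0, -0.287, -1, -0.675, -0.748, 0, 0, 0, -0.287, -1, -0.675, -0.748, 0, 0, 0, -0.287, -1, -0.675, -0.748, 0, 0, 0, -0.287, -1, -0.675, -0.748, 0, 0, 0, -0.287, -1, -0.675, -0.748, 0, 0, 0, -0.287, -1, -0.675, -0.748, 0, 0, 0, -0.287, -1, -0.675, -0.748, 0, 0, 0, -0.287, -1, -0.675, -0.748, 0, 0, 0, -0.287, -1, -0.675, -0.748, 0, 0, 0, -0.287, -1]'

```text
t: 3.8
eef_pos: [399.6, -99.1, 231.3]
ee_rot: [-0.0, 1.0, 0.0, -0.0]
contact_force: [-0.7, 0.4, -0.1]
width: 1.001
gripper_force: 0.0
```

Call:
apply_moves --motion '[-0.171, -0.356, 0.1, 0, 0, 0, -1, -0.171, -0.356, 0.2, 0, 0, 0, -1, -0.171, -0.356, 0.2, 0, 0, 0, -1, -0.171, -0.356, 0.2, 0, 0, 0, -1, -0.171, -0.356, 0.2, 0, 0, 0, -1, -0.171, -0.356, 0.2, 0, 0, 0, -1, -0.171, -0.356, 0.27, 0, 0, 0, -1, -0.171, -0.356, 0.32, 0, 0, 0, -1, -0.171, -0.356, 0.32, 0, 0, 0, -1, -0.171, -0.356, 0.32, 0, 0, 0, -1]'

```text
t: 5.05
eef_pos: [503.9, -312.7, 42.2]
ee_rot: [-0.001, 1.0, -0.001, 0.001]
contact_force: [0.5, 0.2, -0.0]
width: 0.999
gripper_force: 0.0
```

Call:
apply_moves --motion '[0, 0, 0, 0, 0, 0, 0, 0, 0, 0, 0, 0, 0, 0.6, 0, 0, 0, 0, 0, 0, 1, 0, 0, 0, 0, 0, 0, 1, 0, 0, 0, 0, 0, 0, 1, 0, 0, 0, 0, 0, 0, 1, 0, 0, 0, 0, 0, 0, 1, 0, 0, 0, 0, 0, 0, 1]' --newtons 110

```text
t: 6.05
eef_pos: [503.0, -313.4, 39.9]
ee_rot: [-0.0, 1.0, -0.0, 0.0]
contact_force: [-1.0, 0.0, 4.5]
width: 0.19
gripper_force: 108.0
```

Call:
apply_moves --motion '[0, 0, -0.03, 0, 0, 0, 1, 0, 0, -0.1, 0, 0, 0, 1, 0, 0, -0.2, 0, 0, 0, 1, 0, 0.05, -0.27, 0, 0, 0, 1, 0.1, 0.12, -0.27, 0, 0, 0, 1, 0.1, 0.22, -0.27, 0, 0, 0, 1, 0.1, 0.32, -0.27, 0, 0, 0, 1, 0.1, 0.42, -0.27, 0, 0, 0, 1, 0.1, 0.52, -0.27, 0, 0, 0, 1, 0.1, 0.61, -0.27, 0, 0, 0, 1, 0.1, 0.67, -0.27, 0, 0, 0, 1, 0.1, 0.67, -0.27, 0, 0, 0, 1]'

```text
t: 7.55
eef_pos: [441.5, 91.2, 201.3]
ee_rot: [-0.003, 1.0, 0.0, -0.001]
contact_force: [0.3, -0.7, -1.2]
width: 0.186
gripper_force: 107.8
```

Run:
```python
from h import *
c=arm.read_camera("top"); s=arm.read_camera("side"); x=arm.sense(); print({k:np.round(v,3) for k,v in x.items() if k not in("qd","effort")})
P=x["eef_pos"]; o=P+[-23,0,19]
L=[(55,0),(80,0),(115,-35),(133,-35),(141,-25)]
out=[]
for n,cam in(("top",c),("side",s)):
    im=cv2.resize(cam["pixels"],None,fx=4,fy=4,interpolation=cv2.INTER_CUBIC)
    q=np.array([proj(cam,o+[a,0,b]) for a,b in L]); qi=np.round((q+.5)*4).astype(int)
    for u in qi: cv2.circle(im,tuple(int(v) for v in u),4,(0,0,255),1)
    m=qi.mean(0).astype(int); x0=max(0,m[0]-200); y0=max(0,m[1]-200); out.append(im[y0:y0+400,x0:x0+400])
    print(n,x0,y0)
cv2.imwrite("pics/hook1.png",np.hstack(out))
```

```text
{'t': np.float64(7.65), 'qpos': array([ 5.000e-02, -1.490e-01, -1.500e-01,  1.571e+00, -1.000e-03,
        4.800e-02]), 'eef_pos': array([441.932,  88.934, 201.248]), 'ee_rot': array([-0.001,  1.   , -0.   , -0.   ]), 'contact_force': array([-0.138,  0.115, -1.652]), 'torque': array([-0.022,  0.002, -0.03 ]), 'gripper_force': np.float64(107.779), 'width': np.float64(0.195)}
top 986 589
side 888 614
```

View pics/hook1.png

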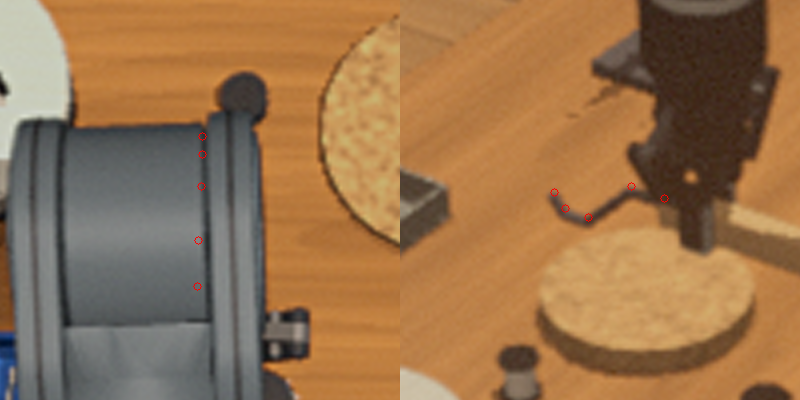

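The hook model lines up with the rod in the side view: tip at (553,195), bend at (590,220).

Call:
apply_moves --motion '[-0.036, 0.08, 0, 0, 0, 0.057, 1, -0.036, 0.18, 0.02, 0, 0, 0.057, 1, -0.036, 0.27, 0.05, 0, 0, 0.057, 1, -0.036, 0.322, 0.085, 0, 0, 0.057, 1, -0.036, 0.322, 0.085, 0, 0, 0.057, 1, -0.036, 0.322, 0.12, 0, 0, 0.057, 1, -0.036, 0.322, 0.145, 0, 0, 0.057, 1, -0.036, 0.322, 0.145, 0, 0, 0.057, 1, -0.036, 0.322, 0.145, 0, 0, 0.057, 1]'

```text
t: 8.78
eef_pos: [464.4, 281.6, 115.0]
ee_rot: [0.043, 0.999, 0.0, 0.0]
contact_force: [0.2, 0.4, -0.5]
width: 0.188
gripper_force: 108.0
```

```bash
cat > look.py <<'E'
from h import *
import sys
def look(name,bx=23,h=200):
    s=arm.read_camera("side"); x=arm.sense(); print({k:np.round(v,3).tolist() for k,v in x.items() if k not in("qd","effort","qpos")})
    Rm=R.from_quat(x["ee_rot"]).as_matrix(); P=x["eef_pos"]
    im=cv2.resize(s["pixels"],None,fx=4,fy=4,interpolation=cv2.INTER_CUBIC)
    w=lambda a,b:P+Rm@np.array([-(a-bx),0,-b-19])
    q=np.array([proj(s,w(a,b)) for a,b in[(80,0),(115,-35),(125,-35),(133,-35),(141,-25)]])
    print("hook",np.round(w(125,-35),1))
    qi=np.round((q+.5)*4).astype(int)
    for u in qi: cv2.circle(im,tuple(int(v) for v in u),3,(0,0,255),1)
    m=qi.mean(0).astype(int); x0=max(0,m[0]-h-60); y0=max(0,m[1]-h); cv2.imwrite(f"pics/{name}.png",im[y0:y0+2*h+60,x0:x0+2*h+60]); return s
if __name__=="__main__": look(sys.argv[1])
E
python3 look.py pre
```

```text
{'t': 8.825, 'eef_pos': [464.602, 281.901, 115.373], 'ee_rot': [0.043, 0.999, 0.0, 0.001], 'contact_force': [-0.191, 1.063, -0.847], 'torque': [-0.007, 0.03, -0.051], 'gripper_force': 108.014, 'width': 0.194}
hook [566.3 273.2  99.5]
```

View pics/pre.png

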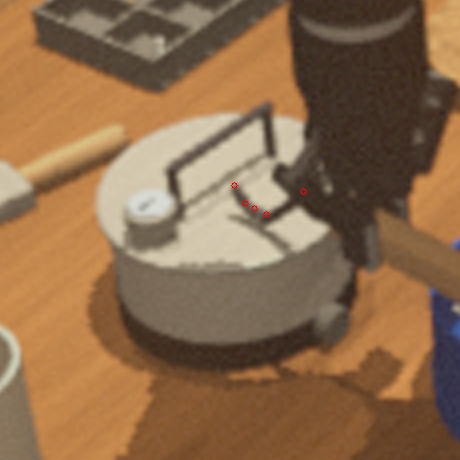

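The picture shows the hook tip at (237,190) in front of the bar, which runs (172,172) to (268,110), and at the right height for the opening. I'll insert it and make the first trial lift.

Call:
apply_moves --motion '[-0.02, 0, 0, 0, 0, 0, 1, -0.045, 0, 0, 0, 0, 0, 1, -0.065, 0, 0, 0, 0, 0, 1, -0.074, 0, 0, 0, 0, 0, 1, -0.074, 0, 0, 0, 0, 0, 1, -0.074, 0, -0.008, 0, 0, 0, 1, -0.074, 0, -0.016, 0, 0, 0, 1, -0.074, 0, -0.022, 0, 0, 0, 1, -0.074, 0, -0.026, 0, 0, 0, 1, -0.074, 0, -0.03, 0, 0, 0, 1, -0.074, 0, -0.034, 0, 0, 0, 1, -0.074, 0, -0.038, 0, 0, 0, 1]'

```text
t: 10.32
eef_pos: [507.0, 278.2, 135.9]
ee_rot: [0.042, 0.999, -0.0, -0.002]
contact_force: [-0.4, -0.1, -6.3]
width: 0.193
gripper_force: 107.6
```

Call:
apply_moves --motion '[0, 0, -0.004, 0, 0, 0, 1, 0, 0, -0.008, 0, 0, 0, 1, 0, 0, -0.012, 0, 0, 0, 1, 0, 0, -0.016, 0, 0, 0, 1, 0, 0, -0.02, 0, 0, 0, 1, 0, 0, -0.022, 0, 0, 0, 1, 0, 0, -0.022, 0, 0, 0, 1, 0, 0, -0.022, 0, 0, 0, 1]'

```text
t: 11.32
eef_pos: [508.0, 278.4, 150.2]
ee_rot: [0.042, 0.999, -0.0, -0.0]
contact_force: [-0.8, 0.7, -6.6]
width: 0.19
gripper_force: 107.5
```

Run:
```python
from look import *
look("trial1"); print(arm.sense().keys(), [a for a in dir(arm) if a[0]!="_"])
```

```text
{'t': 11.375, 'eef_pos': [507.984, 278.336, 150.135], 'ee_rot': [0.042, 0.999, -0.0, -0.0], 'contact_force': [-0.829, -0.437, -6.493], 'torque': [0.039, 0.472, -0.028], 'gripper_force': 107.532, 'width': 0.197}
hook [609.6 269.7 134.1]
dict_keys(['t', 'qpos', 'qd', 'effort', 'eef_pos', 'ee_rot', 'contact_force', 'torque', 'gripper_force', 'width']) ['Unreachable', 'find_in', 'hand_in', 'masks_of', 'read_camera', 'sense']
```

View pics/trial1.png

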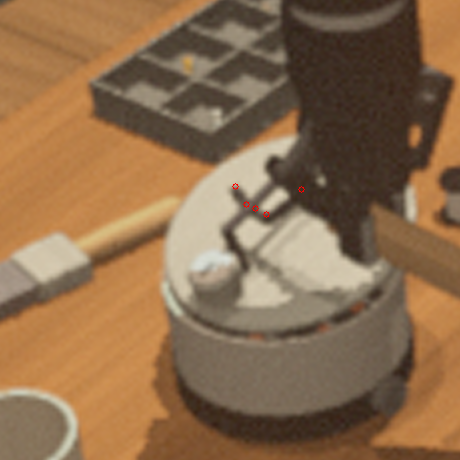

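The lid is hanging (about 5 N) with the thermometer side low: thermometer at (213,262), near bar corner at (228,222). Next I check whether the networks report a pose, and fit the tilt.

Run:
```python
from look import *
s=arm.read_camera("side"); c=arm.read_camera("top")
for n,cam in(("s",s),("t",c)):
    r=arm.find_in(cam,"lid"); print(r[:2]); m=arm.masks_of(cam,"lid"); print([(d["conf"],d["region"].sum(),np.argwhere(d["region"]).mean(0)) for d in m[:2]])
np.savez("t1.npz",s=s["pixels"],c=c["pixels"],m=arm.masks_of(s,"lid")[0]["region"])
# feature fit
from scipy.optimize import least_squares
hk=np.array([609.6,269.7,134.1]); u=np.array([.9963,-.0857,0]); v=np.array([.0857,.9963,0]); z=np.array([0,0,1.])
pts=[(80,0),(115,-35),(125,-35),(133,-35),(141,-25)]
q=np.array([proj(s,hk+u*(a-125)+z*(b+35)) for a,b in pts]); m=np.round((q+.5)*4).astype(int).mean(0).astype(int); x0=m[0]-260;y0=m[1]-200
px=lambda a:((a[0]+x0)/4-.5,(a[1]+y0)/4-.5)
def lidpt(p,y,h):  # p=(tilt, b): h above lid top
    t,b=p; yl=np.cos(t)*v-np.sin(t)*z; zl=np.sin(t)*v+np.cos(t)*z
    return hk+8*z+(y-b)*yl+(h-38)*zl
F=[((227,222),40,38),((213,262),60,20),((243,268),40,0)]
f=lambda p:np.concatenate([proj(s,lidpt(p,y,h))-px(a) for a,y,h in F])
r=least_squares(f,[.2,17]); print(r.x,np.round(r.fun,2))
```

```text
[{'position': [609.1, 278.4, 101.6], 'conf': 0.94}]
[(0.86, np.int64(1488), array([262.34139785, 201.25336022]))]
[{'position': [610.0, 236.1, 111.1], 'conf': 0.93}, {'position': [574.9, 271.5, 158.8], 'conf': 0.68}]
[]
[ 0.20122358 16.95406842] [-0.12 -0.04 -0.48  0.3  -0.01 -0.94]
```

Fitted tilt is about 0.20 rad, so the balance point is about 7 mm further towards the thermometer. Lower, shift, lift again.

Call:
apply_moves --motion '[0, 0, 0.005, 0, 0, 0, 1, 0, 0, 0.01, 0, 0, 0, 1, 0, 0, 0.015, 0, 0, 0, 1, 0, 0, 0.02, 0, 0, 0, 1, 0, 0, 0.025, 0, 0, 0, 1, 0, 0, 0.03, 0, 0, 0, 1, 0, 0, 0.035, 0, 0, 0, 1, 0, 0, 0.04, 0, 0, 0, 1, 0, 0, 0.04, 0, 0, 0, 1, 0, 0.006, 0.04, 0, 0, 0, 1, 0, 0.0117, 0.04, 0, 0, 0, 1, 0, 0.0117, 0.04, 0, 0, 0, 1]'

```text
t: 13.22
eef_pos: [508.7, 284.9, 126.3]
ee_rot: [0.043, 0.999, -0.001, 0.0]
contact_force: [-0.2, -2.7, -0.8]
width: 0.195
gripper_force: 108.2
```

Call:
apply_moves --motion '[0, 0, -0.005, 0, 0, 0, 1, 0, 0, -0.01, 0, 0, 0, 1, 0, 0, -0.014, 0, 0, 0, 1, 0, 0, -0.018, 0, 0, 0, 1, 0, 0, -0.022, 0, 0, 0, 1, 0, 0, -0.026, 0, 0, 0, 1, 0, 0, -0.03, 0, 0, 0, 1, 0, 0, -0.034, 0, 0, 0, 1, 0, 0, -0.038, 0, 0, 0, 1, 0, 0, -0.042, 0, 0, 0, 1, 0, 0, -0.043, 0, 0, 0, 1, 0, 0, -0.043, 0, 0, 0, 1]'

```text
t: 14.72
eef_pos: [508.7, 285.4, 152.2]
ee_rot: [0.042, 0.999, 0.0, 0.0]
contact_force: [0.6, -0.7, -6.7]
width: 0.189
gripper_force: 107.5
```

Run:
```python
from look import *
s=look("trial2"); np.savez("t2.npz",s=s["pixels"])
```

```text
{'t': 14.775, 'eef_pos': [508.644, 285.36, 152.048], 'ee_rot': [0.042, 0.999, -0.0, -0.0], 'contact_force': [0.692, -0.091, -5.694], 'torque': [0.088, 0.534, -0.058], 'gripper_force': 107.47, 'width': 0.191}
hook [610.3 276.7 136. ]
```

View pics/trial2.png

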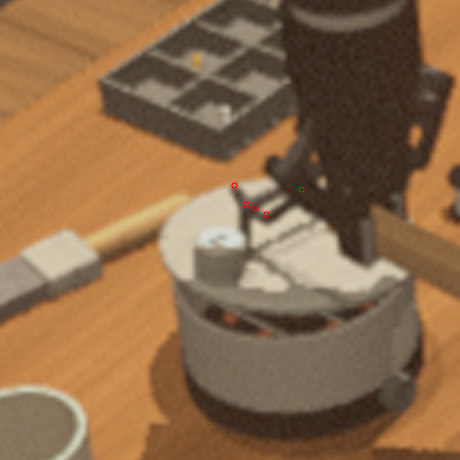

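Now the lid looks near level: thermometer top (220,238), leg from (240,192) to (246,242), rim leftmost x=160 and lowest y=314. I'll fit the tilt.

```bash
cat > fit.py <<'E'
from look import *
from scipy.optimize import least_squares
def fit(s,hk,F,ext,yaw=-.086,h=200):
    u=np.array([np.cos(yaw),np.sin(yaw),0]); v=np.array([-u[1],u[0],0]); z=np.array([0,0,1.])
    pts=[(80,0),(115,-35),(125,-35),(133,-35),(141,-25)]
    q=np.array([proj(s,hk+u*(a-125)+z*(b+35)) for a,b in pts]); m=np.round((q+.5)*4).astype(int).mean(0).astype(int); x0=m[0]-260;y0=m[1]-200
    px=lambda a:np.array(((a[0]+x0)/4-.5,(a[1]+y0)/4-.5))
    def pt(p,x,y,hh):
        t,b,g,w=p; Rm=np.c_[u,v,z]@R.from_euler("zyx",[w,g,-t]).as_matrix()
        return hk+8*z+Rm@np.array([x,y-b,hh-38])
    A=np.linspace(0,2*np.pi,73)
    def f(p):
        r=[proj(s,pt(p,0,y,hh))-px(a) for a,y,hh in F]
        T=np.array([proj(s,pt(p,80*np.cos(a),80*np.sin(a),hh)) for hh in(0,-6) for a in A])
        r.append([T[:,0].min()-px((ext[0],0))[0], T[:,1].max()-px((0,ext[1]))[1]])
        return np.concatenate(r+[[p[2]/.05,p[3]/.05]])
    r=least_squares(f,[.0,20,0,0],diff_step=1e-3); print("tilt,b,pitch,yaw",np.round(r.x,3),"res",np.round(r.fun,2))
    C=np.linalg.inv(r.jac.T@r.jac); print("sd/px",np.sqrt(np.diag(C)))
    return r.x
E
python3 - <<'E'
from fit import *
s=arm.read_camera("side")
fit(s,np.array([610.3,276.7,136.]),[((239,193),40,38),((220,238),60,24),((246,243),40,0)],(160,314))
fit(s,np.array([609.6,269.7,134.1]),[((227,222),40,38),((213,262),60,20),((243,268),40,0)],(165,332))
E
```

```text
tilt,b,pitch,yaw [-6.3000e-02  3.3179e+01 -6.1000e-02 -6.0000e-03] res [ 1.44  2.39  0.1  -0.64  0.11  2.4   0.61 -0.15 -1.23 -0.12]
sd/px [0.06908757 1.76039294 0.04099365 0.04083763]
tilt,b,pitch,yaw [ 2.3100e-01  1.6355e+01  1.6000e-02 -8.0000e-03] res [-0.27  0.28 -0.37  0.65  0.33 -0.83 -0.47 -0.94  0.31 -0.16]
sd/px [0.05346647 1.41859349 0.04220202 0.03828759]
```

Run:
```python
from look import *
s=arm.read_camera("side"); hk=np.array([610.3,276.7,136.]); q=proj(s,hk); print(q)
x0,y0=int(q[0])-28,int(q[1])-30; print(x0,y0)
im=cv2.resize(s["pixels"][y0:y0+75,x0:x0+75],None,fx=8,fy=8,interpolation=cv2.INTER_CUBIC)
im=cv2.convertScaleAbs(im,alpha=1.3,beta=15)
cv2.imwrite("pics/t2zoom.png",im)
```

```text
[197.68986612 250.59484811]
169 220
```

View pics/t2zoom.png

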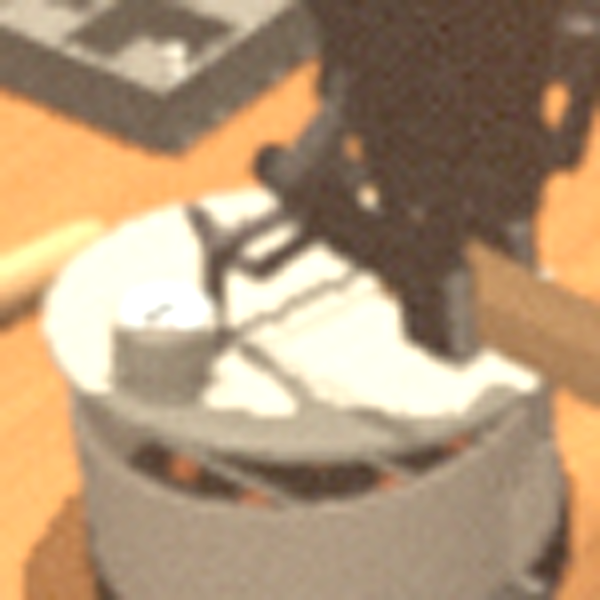

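Zoom shows the bar corner at (214,245), leg foot (222,332), thermometer top (167,305), and rim extremes left 45, top 190, bottom 457.

```bash
cat > fit2.py <<'E'
from look import *
from scipy.optimize import least_squares
A=np.linspace(0,2*np.pi,145)
def fit(s,hk,o,F,ext,yaw=-.086,free=False,k=8):
    c,sn=np.cos(yaw),np.sin(yaw); B=np.array([[c,-sn,0],[sn,c,0],[0,0,1]])
    px=lambda a:np.array((o[0]+a[0]/k-.44,o[1]+a[1]/k-.44))
    pt=lambda p,x,y,h: hk+[0,0,8]+np.array([0,0,p[4]])+B@R.from_euler("zyx",[p[3],p[2],-p[0]]).as_matrix()@np.array([x,y-p[1],h-38])
    def f(p):
        r=[proj(s,pt(p,0,y,h))-px(a) for a,y,h in F]
        T=np.array([proj(s,pt(p,80*np.cos(a),80*np.sin(a),h)) for h in(0,-6) for a in A])
        e=[]
        l,t,b=ext; q=px((l,t)); w=px((0,b))[1]
        if l is not None: e+=[T[:,0].min()-q[0],T[:,1].min()-q[1],T[:,1].max()-w]
        return np.concatenate(r+[e,[p[2]/.04,p[3]/.1,p[4]/2.]])
    r=least_squares(f,[.0,22,0,0,0],diff_step=1e-3,loss="soft_l1"); print("tilt,b,pitch,yaw,dz",np.round(r.x,3),"res",np.round(r.fun,2))
    print("sd/px",np.round(np.sqrt(np.diag(np.linalg.inv(r.jac.T@r.jac))),3)); return r.x
E
python3 - <<'E'
from fit2 import *
s=arm.read_camera("side")
fit(s,np.array([610.3,276.7,136.]),(169,220),[((214,245),40,38),((222,332),40,0),((167,305),60,24)],(45,190,457))
E
```

```text
tilt,b,pitch,yaw,dz [-1.930e-01  3.427e+01  1.500e-02  1.000e-03 -1.980e+00] res [ 0.32 -0.83 -0.94  2.04 -0.14 -0.55  0.09 -0.49 -0.37  0.39  0.01 -0.99]
sd/px [0.038 2.122 0.033 0.058 1.684]
```

Tilt is now about −0.19 rad with b≈33: the hook overshot towards the leg, because the lid shifted within its play. Both trials put the balance near b≈24.5. I'll lower it and measure the seated lid by template against the first picture.

Call:
apply_moves --motion '[0, 0, 0.005, 0, 0, 0, 1, 0, 0, 0.01, 0, 0, 0, 1, 0, 0, 0.015, 0, 0, 0, 1, 0, 0, 0.02, 0, 0, 0, 1, 0, 0, 0.025, 0, 0, 0, 1, 0, 0, 0.03, 0, 0, 0, 1, 0, 0, 0.035, 0, 0, 0, 1, 0, 0, 0.039, 0, 0, 0, 1, 0, 0, 0.043, 0, 0, 0, 1, 0, 0, 0.043, 0, 0, 0, 1]'

```text
t: 16.18
eef_pos: [508.7, 285.2, 126.3]
ee_rot: [0.043, 0.999, -0.0, 0.0]
contact_force: [-0.3, 0.4, -1.2]
width: 0.19
gripper_force: 108.1
```

```bash
cat > tm.py <<'E'
from look import *
def shift(s,z=110):
    ref=cv2.imread("pics/side0.png"); th=proj(s,(614.,312.3,105)); u,v=np.round(th).astype(int); 
    out=[]
    for (a,b,w,h) in((u-12,v-8,20,18),(u-10,v-8,16,22)):
        t=cv2.resize(ref[b:b+h,a:a+w],None,fx=8,fy=8,interpolation=cv2.INTER_CUBIC)
        S=cv2.resize(s["pixels"][b-12:b+h+12,a-12:a+w+12],None,fx=8,fy=8,interpolation=cv2.INTER_CUBIC)
        r=cv2.matchTemplate(S,t,cv2.TM_CCOEFF_NORMED); _,sc,_,l=cv2.minMaxLoc(r); d=np.array(l)/8-12
        print("score",round(sc,3),"dpx",d,"dworld",np.round(ray(s,th+d,z)-ray(s,th,z),1)); 
if __name__=="__main__":
    s=arm.read_camera("side"); shift(s); x=arm.sense(); print(x["eef_pos"],x["contact_force"])
    # sanity: reference against itself
    s2=dict(s); s2["pixels"]=cv2.imread("pics/side0.png"); shift(s2)
E
python3 tm.py
```

```text
score 0.959 dpx [ 1.25 -1.25] dworld [ 0.8 -5.2  0. ]
score 0.898 dpx [ 1.375 -1.   ] dworld [-0.2 -4.7  0. ]
[508.74604776 285.24947156 126.33978354] [-0.06930127  0.80411141 -1.59373928]
score 0.999 dpx [0. 0.] dworld [0. 0. 0.]
score 0.999 dpx [0. 0.] dworld [0. 0. 0.]
```

Call:
apply_moves --motion '[0, 0, 0.007, 0, 0, 0, 1, 0, -0.0046, 0.007, 0, 0, 0, 1, 0, -0.0092, 0.007, 0, 0, 0, 1, 0, -0.0092, 0.007, 0, 0, 0, 1, 0, -0.0092, 0, 0, 0, 0, 1, 0, -0.0092, -0.006, 0, 0, 0, 1, 0, -0.0092, -0.01, 0, 0, 0, 1, 0, -0.0092, -0.014, 0, 0, 0, 1, 0, -0.0092, -0.018, 0, 0, 0, 1, 0, -0.0092, -0.022, 0, 0, 0, 1, 0, -0.0092, -0.026, 0, 0, 0, 1, 0, -0.0092, -0.03, 0, 0, 0, 1]'

```text
t: 17.73
eef_pos: [507.9, 279.6, 143.9]
ee_rot: [0.042, 0.999, -0.0, -0.001]
contact_force: [0.2, 0.4, -6.1]
width: 0.191
gripper_force: 107.5
```

Call:
apply_moves --motion '[0, 0, -0.004, 0, 0, 0, 1, 0, 0, -0.008, 0, 0, 0, 1, 0, 0, -0.012, 0, 0, 0, 1, 0, 0, -0.012, 0, 0, 0, 1, 0, 0, -0.012, 0, 0, 0, 1]'

```text
t: 18.35
eef_pos: [508.2, 279.9, 151.5]
ee_rot: [0.042, 0.999, -0.0, -0.0]
contact_force: [0.4, -0.9, -5.7]
width: 0.188
gripper_force: 107.5
```

Run:
```python
from look import *
import tm
s=arm.read_camera("side"); x=arm.sense(); print(x["eef_pos"],x["contact_force"],x["torque"])
Rm=R.from_quat(x["ee_rot"]).as_matrix(); hk=x["eef_pos"]+Rm@np.array([-102,0,16]); print(hk)
tm.shift(s,130)
q=proj(s,hk); x0,y0=int(q[0])-28,int(q[1])-30; print(x0,y0)
im=cv2.resize(s["pixels"][y0:y0+75,x0:x0+75],None,fx=8,fy=8,interpolation=cv2.INTER_CUBIC)
cv2.imwrite("pics/t3zoom.png",cv2.convertScaleAbs(im,alpha=1.3,beta=10))
```

```text
[508.12852445 279.8568318  151.38356549] [ 2.48573627e-03  2.70850883e-01 -6.65751548e+00] [0.03894163 0.48708474 0.04006609]
[609.75792829 271.21685764 135.3581132 ]
score 0.941 dpx [ 1.25  -5.625] dworld [ 12.1 -17.6   0. ]
score 0.869 dpx [ 1.5   -5.375] dworld [ 11.  -17.2   0. ]
171 219
```

View pics/t3zoom.png

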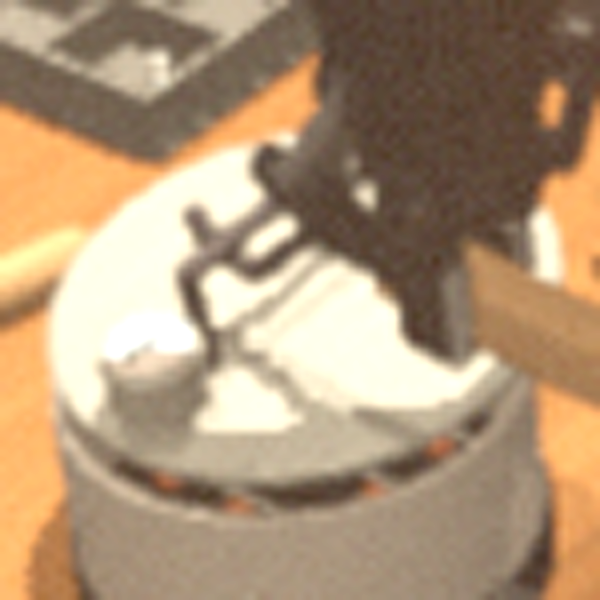

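Bar corner (190,270), leg foot (212,350), thermometer top (152,338), rim left 50, top 140, bottom 485.

Run:
```python
from fit2 import *
s=arm.read_camera("side")
fit(s,np.array([609.8,271.2,135.4]),(171,219),[((190,270),40,38),((212,350),40,0),((152,338),60,24)],(50,140,485))
th=np.array([614.3,307.3,105]); print("18mm lift dpx for level",proj(s,th+[0,0,18])-proj(s,th), "measured", np.array([1.3,-5.5])-np.array([1.3,-1.1]))
d=(proj(s,th+[0,0,18])-proj(s,th+[0,0,8]))/10; print("px per mm z",d)
s3=s["pixels"]; np.save("t3.npy",s3)
```

```text
tilt,b,pitch,yaw,dz [ 5.7000e-02  2.4091e+01  1.7000e-02 -1.4000e-02 -3.5430e+00] res [ 0.01 -0.66 -0.07  1.37 -0.41 -0.33 -0.43 -0.65 -0.75  0.43 -0.14 -1.77]
sd/px [0.035 2.112 0.037 0.065 2.173]
18mm lift dpx for level [-0.91638888 -5.86219718] measured [ 0.  -4.4]
px per mm z [-0.05107105 -0.32670471]
```

```bash
cat > rim.py <<'E'
from look import *
from scipy.optimize import least_squares
A=np.arange(0,2*np.pi,.03)
def disc(p,yaw=-.086):   # p: cx,cy,cz(top face), tilt about lifter x, pitch
    M=R.from_euler("z",yaw)*R.from_euler("yx",[p[4],-p[3]])
    return np.array(p[:3])+M.apply(np.c_[80*np.cos(A),80*np.sin(A),0*A])
def rim(s,im,p0,lift=False,pz=1.5):
    g=cv2.GaussianBlur(cv2.cvtColor(im,cv2.COLOR_BGR2GRAY),(3,3),0).astype(np.float32)
    p=np.array(p0,float); pri=p.copy()
    for it,w in enumerate((5,4,3,3,2.5,2.5)):
        pr=lambda P:np.array([proj(s,x) for x in P])
        q=pr(disc(p)); ctr=q.mean(0); t=np.roll(q,-1,0)-np.roll(q,1,0); n=np.c_[t[:,1],-t[:,0]]; n/=np.linalg.norm(n,axis=1)[:,None]
        n*=np.sign(((q-ctr)*n).sum(1))[:,None]
        o=np.arange(-w,w+.01,.2); X=(q[:,None]+n[:,None]*o[None,:,None]).astype(np.float32)
        v=cv2.remap(g,X[...,0],X[...,1],cv2.INTER_LINEAR); d=v[:,:-5]-v[:,5:]  # bright inside -> dark outside over 1px
        k=d.argmax(1); st=d[np.arange(len(k)),k]; off=o[k]+.5; ok=st>18
        E=q+n*off[:,None]
        ok&=~(k==0)&~(k==d.shape[1]-1)
        f=lambda y:np.r_[((pr(disc(y))-E)*n).sum(1)[ok]/.4,(y[2]-pri[2])/pz*5,(y[4])/.03*5]
        r=least_squares(f,p,loss="soft_l1"); p=r.x
    print("n",ok.sum(),"cen",np.round(p[:3],1),"tilt %.3f pitch %.3f"%(p[3],p[4]),"med",np.round(np.median(abs(f(p)[:-2]))*.4,2)); return p
if __name__=="__main__":
    s=arm.read_camera("side")
    rim(s,cv2.imread("pics/side0.png"),(608.7,252.5,86,0,0))
    rim(s,cv2.imread("pics/side0.png"),(608.7,252.5,86,.1,0))
    for nm,hk,b,ts in(("t1",(609.6,269.7,134.1),17,(.1,.25)),("t2",(610.3,276.7,136),29,(-.2,0)),("t3",(609.8,271.2,135.4),24,(0,.12))):
        im=np.load("t3.npy") if nm=="t3" else np.load(nm+".npz")["s"]
        for t in ts:
            c=np.array(hk)+[0,0,8-1.5]+np.array([0,-b*np.cos(t)-38*np.sin(t),b*np.sin(t)-38*np.cos(t)]); c[0]-=2
            p=rim(s,im,(*c,t,0),pz=4)
E
python3 rim.py
```

```text
n 181 cen [605.6 255.9  85.9] tilt -0.005 pitch -0.000 med 0.2
n 180 cen [605.6 255.9  85.9] tilt -0.006 pitch -0.001 med 0.2
n 89 cen [606.7 244.5 104.5] tilt 0.264 pitch -0.006 med 0.2
n 86 cen [603.6 247.5 107.9] tilt 0.266 pitch -0.002 med 0.22
n 78 cen [607.5 251.4  99.3] tilt -0.143 pitch 0.048 med 0.25
n 83 cen [611.4 245.5 104.6] tilt 0.070 pitch -0.046 med 0.46
n 101 cen [606.4 245.8 103.5] tilt 0.154 pitch 0.001 med 0.23
n 104 cen [604.2 247.8 106.1] tilt 0.161 pitch 0.007 med 0.28
```

The rim fit checks out on the seated lid (−0.005). All three trials then agree on balance at about 27 mm, so the hook must move about 5 mm towards the thermometer. I'll lower it and re-measure the seating.

Call:
apply_moves --motion '[0, 0, 0.004, 0, 0, 0, 1, 0, 0, 0.008, 0, 0, 0, 1, 0, 0, 0.012, 0, 0, 0, 1, 0, 0, 0.016, 0, 0, 0, 1, 0, 0, 0.02, 0, 0, 0, 1, 0, 0, 0.024, 0, 0, 0, 1, 0, 0, 0.028, 0, 0, 0, 1, 0, 0, 0.033, 0, 0, 0, 1, 0, 0, 0.04, 0, 0, 0, 1, 0, 0, 0.048, 0, 0, 0, 1, 0, 0, 0.048, 0, 0, 0, 1]'

```text
t: 19.88
eef_pos: [508.0, 279.8, 122.3]
ee_rot: [0.042, 0.999, -0.0, -0.0]
contact_force: [0.3, -0.3, -1.6]
width: 0.19
gripper_force: 108.0
```

Run:
```python
from rim import *
import tm
s=arm.read_camera("side"); tm.shift(s); x=arm.sense(); print(x["eef_pos"],x["contact_force"])
rim(s,s["pixels"],(605.6,250,86,0,0))
```

```text
score 0.938 dpx [ 1.5 -1.5] dworld [ 0.9 -6.3  0. ]
score 0.876 dpx [ 1.625 -1.125] dworld [-0.3 -5.3  0. ]
[508.09867844 279.83007043 122.50213411] [ 0.50657006 -0.80345137 -1.17952247]
n 70 cen [606.2 249.4  86. ] tilt -0.004 pitch 0.003 med 0.19
```

Call:
apply_moves --motion '[0, 0.0042, 0, 0, 0, 0, 1, 0, 0.0042, 0, 0, 0, 0, 1, 0, 0.0042, -0.008, 0, 0, 0, 1, 0, 0.0042, -0.014, 0, 0, 0, 1, 0, 0.0042, -0.018, 0, 0, 0, 1, 0, 0.0042, -0.022, 0, 0, 0, 1, 0, 0.0042, -0.026, 0, 0, 0, 1, 0, 0.0042, -0.03, 0, 0, 0, 1, 0, 0.0042, -0.034, 0, 0, 0, 1, 0, 0.0042, -0.039, 0, 0, 0, 1, 0, 0.0042, -0.044, 0, 0, 0, 1, 0, 0.0042, -0.049, 0, 0, 0, 1]'

```text
t: 21.42
eef_pos: [508.5, 282.4, 152.4]
ee_rot: [0.042, 0.999, 0.0, 0.0]
contact_force: [0.3, 0.5, -5.9]
width: 0.192
gripper_force: 107.7
```

Call:
apply_moves --motion '[0, 0, 0, 0, 0, 0, 1, 0, 0, 0, 0, 0, 0, 1, 0, 0, 0, 0, 0, 0, 1, 0, 0, 0, 0, 0, 0, 1]'

```text
t: 21.92
eef_pos: [508.3, 282.4, 152.0]
ee_rot: [0.042, 0.999, -0.0, -0.0]
contact_force: [-0.2, -0.6, -6.9]
width: 0.189
gripper_force: 107.6
```

```bash
cat > hang.py <<'E'
from rim import *
s=arm.read_camera("side"); x=arm.sense(); print(x["t"],x["eef_pos"],x["contact_force"])
Rm=R.from_quat(x["ee_rot"]).as_matrix(); hk=x["eef_pos"]+Rm@np.array([-102,0,16])
for t in(-.1,0,.1):
    b=25; c=hk+[-2,3.4,6.5]+np.array([0,-b*np.cos(t)-38*np.sin(t),b*np.sin(t)-38*np.cos(t)])
    p=rim(s,s["pixels"],(*c,t,0),pz=4); print("b",(hk[1]+3.4-p[1]-38*np.sin(p[3]))/np.cos(p[3]))
E
python3 hang.py
```

```text
21.975 [508.36338842 282.36347056 151.98008172] [-0.41124269 -0.46969261 -6.0624077 ]
n 99 cen [605.3 249.1 101.8] tilt 0.041 pitch -0.009 med 0.22
b 26.435299982223846
n 100 cen [603.2 251.1 103.8] tilt 0.040 pitch -0.009 med 0.25
b 24.474451419215526
n 98 cen [601.2 252.9 106.2] tilt 0.044 pitch -0.005 med 0.26
b 22.557181872183687
```

Tilt is 0.04 rad, so one more fine correction of 1.3 mm.

Call:
apply_moves --motion '[0, 0, 0.005, 0, 0, 0, 1, 0, 0, 0.01, 0, 0, 0, 1, 0, 0, 0.015, 0, 0, 0, 1, 0, 0, 0.02, 0, 0, 0, 1, 0, 0, 0.025, 0, 0, 0, 1, 0, 0, 0.03, 0, 0, 0, 1, 0, 0, 0.036, 0, 0, 0, 1, 0, 0, 0.043, 0, 0, 0, 1, 0, 0, 0.048, 0, 0, 0, 1, 0, 0.0022, 0.048, 0, 0, 0, 1, 0, 0.0022, 0.048, 0, 0, 0, 1, 0, 0.0022, 0.045, 0, 0, 0, 1]'

```text
t: 23.48
eef_pos: [508.5, 283.7, 125.1]
ee_rot: [0.042, 0.999, -0.0, -0.0]
contact_force: [-0.5, -0.1, -2.0]
width: 0.196
gripper_force: 108.0
```

Call:
apply_moves --motion '[0, 0, -0.006, 0, 0, 0, 1, 0, 0, -0.011, 0, 0, 0, 1, 0, 0, -0.015, 0, 0, 0, 1, 0, 0, -0.019, 0, 0, 0, 1, 0, 0, -0.023, 0, 0, 0, 1, 0, 0, -0.027, 0, 0, 0, 1, 0, 0, -0.031, 0, 0, 0, 1, 0, 0, -0.036, 0, 0, 0, 1, 0, 0, -0.041, 0, 0, 0, 1, 0, 0, -0.045, 0, 0, 0, 1, 0, 0, -0.045, 0, 0, 0, 1, 0, 0, -0.045, 0, 0, 0, 1]'

```text
t: 24.98
eef_pos: [508.5, 283.7, 152.1]
ee_rot: [0.042, 0.999, -0.0, -0.0]
contact_force: [0.2, -0.4, -5.7]
width: 0.191
gripper_force: 107.6
```

```bash
python3 hang.py
```

```text
25.025 [508.46536842 283.66220563 151.97080965] [ 0.3892869   0.49733959 -6.57252312]
n 96 cen [603.6 252.  101.9] tilt -0.001 pitch -0.009 med 0.31
b 26.483372498137058
n 96 cen [601.2 253.9 104.2] tilt -0.004 pitch -0.008 med 0.24
b 24.702155656091225
n 90 cen [608.4 246.7 107.1] tilt 0.179 pitch -0.024 med 0.52
b 25.325476263128174
```

Level: tilt is −0.003. Lifting well clear, then a smooth carry to the trivet.

Call:
apply_moves --motion '[0, 0, -0.0006, 0, 0, 0, 1, 0, 0, -0.0044, 0, 0, 0, 1, 0, 0, -0.0129, 0, 0, 0, 1, 0, 0, -0.0262, 0, 0, 0, 1, 0, 0, -0.0434, 0, 0, 0, 1, 0, 0, -0.0625, 0, 0, 0, 1, 0, 0, -0.0816, 0, 0, 0, 1, 0, 0, -0.0988, 0, 0, 0, 1, 0, 0, -0.1121, 0, 0, 0, 1, 0, 0, -0.1206, 0, 0, 0, 1, 0, 0, -0.1244, 0, 0, 0, 1, 0, 0, -0.125, 0, 0, 0, 1]'

```text
t: 26.52
eef_pos: [508.5, 283.7, 227.0]
ee_rot: [0.042, 0.999, -0.0, -0.0]
contact_force: [0.1, -0.7, -7.2]
width: 0.191
gripper_force: 107.6
```

```bash
python3 hang.py
```

```text
26.575 [508.39118184 283.65138728 226.77023025] [-0.33612659  0.63691308 -6.22794042]
n 99 cen [609.2 246.7 176.5] tilt -0.019 pitch 0.063 med 0.3
b 32.425342115906396
n 99 cen [606.7 249.1 178.8] tilt -0.018 pitch 0.064 med 0.28
b 30.008046772167592
n 97 cen [603.9 251.5 181.5] tilt -0.018 pitch 0.066 med 0.26
b 27.557533463008472
```

Call:
apply_moves --motion '[0, -0.0003, 0, 0, 0, 0, 1, -0.0001, -0.0026, 0, 0, 0, 0, 1, -0.0005, -0.0081, 0, 0, 0, 0, 1, -0.001, -0.018, 0, 0, 0, 0, 1, -0.0018, -0.0327, 0, 0, 0, 0, 1, -0.0029, -0.0525, 0, 0, 0, 0, 1, -0.0043, -0.0773, 0, 0, 0, 0, 1, -0.006, -0.1065, 0, 0, 0, 0, 1, -0.0078, -0.1397, 0, 0, 0, 0, 1, -0.0099, -0.176, 0, 0, 0, 0, 1, -0.012, -0.2144, 0, 0, 0, 0, 1, -0.0142, -0.2538, 0, 0, 0, 0, 1]'

```text
t: 28.08
eef_pos: [503.9, 129.4, 227.2]
ee_rot: [0.043, 0.999, -0.0, 0.0]
contact_force: [0.4, 0.4, -6.6]
width: 0.189
gripper_force: 107.5
```

Call:
apply_moves --motion '[-0.0022, -0.0394, 0, 0, 0, 0, 1, -0.0044, -0.0778, 0, 0, 0, 0, 1, -0.0064, -0.1141, 0, 0, 0, 0, 1, -0.0083, -0.1473, 0, 0, 0, 0, 1, -0.0099, -0.1765, 0, 0, 0, 0, 1, -0.0113, -0.2013, 0, 0, 0, 0, 1, -0.0124, -0.2211, 0, 0, 0, 0, 1, -0.0132, -0.2358, 0, 0, 0, 0, 1, -0.0138, -0.2457, 0, 0, 0, 0, 1, -0.0141, -0.2512, 0, 0, 0, 0, 1, -0.0142, -0.2534, 0, 0, 0, 0, 1, -0.0142, -0.2538, 0, 0, 0, 0, 1]'

```text
t: 29.58
eef_pos: [499.7, -21.0, 227.1]
ee_rot: [0.042, 0.999, 0.0, -0.0]
contact_force: [-0.4, 0.4, -6.0]
width: 0.193
gripper_force: 107.5
```

```bash
python3 hang.py
python3 - <<'E'
from look import *
s=arm.read_camera("side"); c=arm.read_camera("top"); x=arm.sense(); print(x["eef_pos"])
for n,cam in(("s",s),("t",c)):
  for t in("lid","trivet","thermometer_top"): print(n,t,arm.find_in(cam,t)[:2])
q=proj(s,(600,-57,150)); x0,y0=int(q[0])-60,int(q[1])-45; print(x0,y0)
a=cv2.resize(s["pixels"][y0:y0+110,x0:x0+120],None,fx=5,fy=5,interpolation=cv2.INTER_CUBIC); cv2.imwrite("pics/carry.png",a)
E
```

```text
29.625 [499.73495533 -20.95174068 227.1101416 ] [-0.38477899  0.65291003 -6.24385803]
n 90 cen [598.5 -57.1 177.4] tilt -0.002 pitch 0.049 med 0.23
b 31.047330969800896
n 94 cen [596.2 -54.4 179.9] tilt 0.006 pitch 0.055 med 0.24
b 27.992905459646302
n 92 cen [593.4 -51.1 182.6] tilt 0.006 pitch 0.055 med 0.26
b 24.690743121806225
[499.73772734 -20.94782501 227.10413983]
s lid [{'position': [592.8, -31.9, 176.5], 'conf': 0.8}]
s trivet [{'position': [592.9, -45.2, 25.8], 'conf': 0.62}]
s thermometer_top [{'position': [591.6, -32.3, 172.9], 'conf': 0.78}]
t lid [{'position': [621.0, -65.6, 175.0], 'conf': 0.63}]
t trivet []
t thermometer_top [{'position': [619.7, -69.0, 177.8], 'conf': 0.65}]
221 141
```

View pics/carry.png

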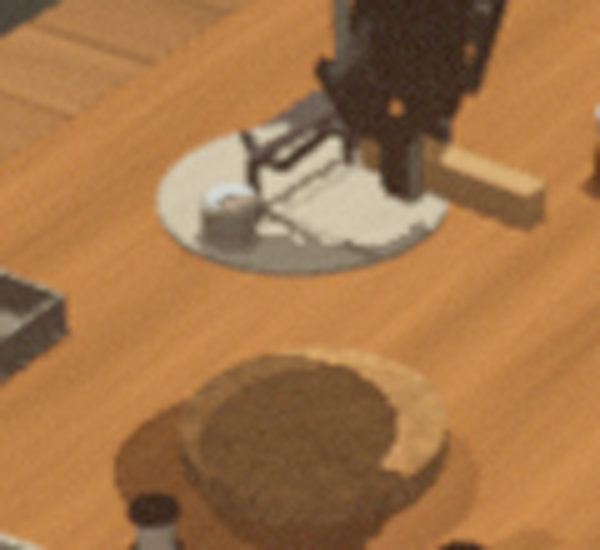

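The lid hangs level over the trivet: disc (160..450, 125..270), trivet below at (315,420). The measured lid centre is (599,−58) against the trivet's (599,−57). Setting down.

Call:
apply_moves --motion '[0, 0, 0.0011, 0, 0, 0, 1, 0, 0, 0.0077, 0, 0, 0, 1, 0, 0, 0.0224, 0, 0, 0, 1, 0, 0, 0.0455, 0, 0, 0, 1, 0, 0, 0.0752, 0, 0, 0, 1, 0, 0, 0.1083, 0, 0, 0, 1, 0, 0, 0.1415, 0, 0, 0, 1, 0, 0, 0.1712, 0, 0, 0, 1, 0, 0, 0.1943, 0, 0, 0, 1, 0, 0, 0.209, 0, 0, 0, 1, 0, 0, 0.2156, 0, 0, 0, 1, 0, 0, 0.2167, 0, 0, 0, 1]'

```text
t: 31.52
eef_pos: [500.0, -21.2, 97.3]
ee_rot: [0.042, 0.999, -0.0, 0.0]
contact_force: [-0.3, -0.1, -5.7]
width: 0.192
gripper_force: 107.5
```

Call:
apply_moves --motion '[0, 0, 0.003, 0, 0, 0, 1, 0, 0, 0.006, 0, 0, 0, 1, 0, 0, 0.0095, 0, 0, 0, 1, 0, 0, 0.013, 0, 0, 0, 1, 0, 0, 0.016, 0, 0, 0, 1, 0, 0, 0.0185, 0, 0, 0, 1, 0, 0, 0.0205, 0, 0, 0, 1, 0, 0, 0.0225, 0, 0, 0, 1, 0, 0, 0.0245, 0, 0, 0, 1, 0, 0, 0.0265, 0, 0, 0, 1, 0, 0, 0.0285, 0, 0, 0, 1, 0, 0, 0.0305, 0, 0, 0, 1]'

```text
t: 33.02
eef_pos: [500.1, -21.3, 79.0]
ee_rot: [0.042, 0.999, -0.0, 0.0]
contact_force: [0.2, -0.7, -2.4]
width: 0.188
gripper_force: 108.0
```

Run:
```python
from rim import *
s=arm.read_camera("side"); x=arm.sense(); print(x["t"],x["eef_pos"],x["contact_force"])
rim(s,s["pixels"],(596,-54,36,0,0))
```

```text
33.075 [499.80870963 -21.20525999  78.68834295] [-0.44621999  0.29701521 -1.80460274]
n 96 cen [595.3 -53.   36. ] tilt 0.011 pitch 0.007 med 0.18
```

Set down level; the load is off. Unhooking: down 13 mm, straight back, then up.

Call:
apply_moves --motion '[0, 0, 0.008, 0, 0, 0, 1, 0, 0, 0.016, 0, 0, 0, 1, 0, 0, 0.022, 0, 0, 0, 1, 0, 0, 0.022, 0, 0, 0, 1, 0.01, 0, 0.022, 0, 0, 0, 1, 0.03, 0, 0.022, 0, 0, 0, 1, 0.055, 0, 0.022, 0, 0, 0, 1, 0.08, 0, 0.022, 0, 0, 0, 1, 0.105, 0, 0.022, 0, 0, 0, 1, 0.12, 0, 0, 0, 0, 0, 1, 0.125, 0, -0.06, 0, 0, 0, 1, 0.125, 0, -0.14, 0, 0, 0, 1]'

```text
t: 34.58
eef_pos: [423.6, -14.6, 163.6]
ee_rot: [0.042, 0.999, 0.0, -0.001]
contact_force: [0.4, 0.3, -1.2]
width: 0.192
gripper_force: 108.1
```

Run:
```python
from rim import *
s=arm.read_camera("side"); x=arm.sense(); print(x["t"],x["eef_pos"],x["ee_rot"],x["contact_force"])
rim(s,s["pixels"],(596,-54,36,0,0))
```

```text
34.625 [427.93373024 -15.43830419 171.94667196] [ 4.23628961e-02  9.99084486e-01 -8.95527677e-04  5.89677517e-03] [0.69587248 0.37254359 4.18072612]
n 172 cen [595.  -52.   35.9] tilt 0.005 pitch 0.001 med 0.19
```

Lid stays level and centred on the trivet. Returning the lifter above its rest.

Call:
apply_moves --motion '[0, 0, 0, 0, 0, 0, 1, -0.02, -0.05, 0, 0, 0, -0.01, 1, -0.05, -0.13, 0, 0, 0, -0.03, 1, -0.09, -0.23, 0, 0, 0, -0.057, 1, -0.12, -0.33, 0, 0, 0, -0.057, 1, -0.15, -0.41, 0, 0, 0, -0.057, 1, -0.165, -0.46, 0, 0, 0, -0.057, 1, -0.172, -0.485, 0.04, 0, 0, -0.057, 1, -0.172, -0.485, 0.08, 0, 0, -0.057, 1, -0.172, -0.485, 0.1, 0, 0, -0.057, 1, -0.172, -0.485, 0.1, 0, 0, -0.057, 1, -0.172, -0.485, 0.1, 0, 0, -0.057, 1]'

```text
t: 36.12
eef_pos: [503.6, -313.5, 103.7]
ee_rot: [-0.001, 1.0, -0.0, 0.001]
contact_force: [-0.4, -1.1, -1.0]
width: 0.192
gripper_force: 108.2
```

Run:
```python
from rim import *
s=arm.read_camera("side"); x=arm.sense(); print(x["t"],x["eef_pos"],x["ee_rot"],x["contact_force"],x["torque"])
rim(s,s["pixels"],(596,-54,36,0,0))
```

```text
36.175 [ 503.87068415 -313.76171554  104.20070908] [-5.95012896e-04  9.99999171e-01 -7.21352220e-04  8.85433466e-04] [-0.7121188   0.94223595 -1.18637435] [-0.0169073   0.02498657  0.00142106]
n 178 cen [594.7 -52.4  36. ] tilt 0.010 pitch 0.004 med 0.2
```

Call:
apply_moves --motion '[0, 0, 0.03, 0, 0, 0, 1, 0, 0, 0.06, 0, 0, 0, 1, 0, 0, 0.08, 0, 0, 0, 1, 0, 0, 0.093, 0, 0, 0, 1, 0, 0, 0.098, 0, 0, 0, 1, 0, 0, 0.102, 0, 0, 0, 1, 0, 0, 0.104, 0, 0, 0, 1, 0, 0, 0.106, 0, 0, 0, 1, 0, 0, 0.106, 0, 0, 0, 1, 0, 0, 0.106, 0, 0, 0, 1]'

```text
t: 37.42
eef_pos: [503.5, -313.8, 39.9]
ee_rot: [-0.0, 1.0, -0.0, 0.0]
contact_force: [0.3, 0.9, 0.2]
width: 0.191
gripper_force: 108.8
```

Call:
apply_moves --motion '[0, 0, 0, 0, 0, 0, 0.4, 0, 0, 0, 0, 0, 0, 0, 0, 0, 0, 0, 0, 0, -0.5, 0, 0, 0, 0, 0, 0, -1, 0, 0, 0, 0, 0, 0, -1, 0, 0, 0, 0, 0, 0, -1, 0, 0, 0, 0, 0, 0, -1, 0, 0, -0.04, 0, 0, 0, -1, 0, 0, -0.1, 0, 0, 0, -1, 0, 0, -0.2, 0, 0, 0, -1, 0.08, 0, -0.27, 0, 0, 0, -1, 0.15, 0, -0.3, 0, 0, 0, -1]' --newtons 20

```text
t: 38.92
eef_pos: [413.3, -314.6, 222.8]
ee_rot: [-0.001, 1.0, -0.002, 0.002]
contact_force: [-0.1, 0.3, 0.7]
width: 0.999
gripper_force: 0.0
```

Call:
apply_moves --motion '[0.1, 0, 0, 0, 0, 0, -1, 0.2, 0, 0, 0, 0, 0, -1, 0.25, 0, 0, 0, 0, 0, -1, 0.25, 0, 0, 0, 0, 0, -1, 0.25, 0, 0, 0, 0, 0, -1, 0.25, 0, 0, 0, 0, 0, -1]'

```text
t: 39.67
eef_pos: [264.0, -313.7, 219.1]
ee_rot: [-0.001, 1.0, 0.0, 0.0]
contact_force: [-0.4, -0.1, 0.2]
width: 0.999
gripper_force: 0.0
```

Run:
```python
from rim import *
s=arm.read_camera("side"); c=arm.read_camera("top"); x=arm.sense(); print(x["t"],x["eef_pos"],x["contact_force"],x["width"])
rim(s,s["pixels"],(596,-54,36,0,0))
im=c["pixels"].astype(int)
for nm,I in(("before",np.load("top0.npy").astype(int)),("now",im)):
    sub=I[165:260,440:500]; m=(sub[...,2]>170)&(sub[...,1]>165)&(sub[...,0]<190)&(sub[...,2]-sub[...,0]>40)
    ys,xs=np.nonzero(m); P=np.array([ray(c,(a+440,b+165),69)[:2] for a,b in zip(xs,ys)]); w,V=np.linalg.eigh(np.cov(P.T)); v=V[:,1]*np.sign(V[0,1]); print(nm,m.sum(),P.mean(0),np.arctan2(v[1],v[0]))
for cam in(s,c):
    for t in("lifter","lid","spool","cement","beads","mug"): print(t,[np.round(d["position"]).tolist() for d in arm.find_in(cam,t)[:1]])
```

```text
39.775 [ 263.921492   -313.63803624  218.99756072] [ 0.49335254 -0.91522862 -0.39550734] 1.0015233568019621
n 166 cen [594.9 -51.9  35.9] tilt 0.003 pitch 0.002 med 0.19
before 271 [ 479.67276308 -312.80723175] 0.0037064034554473192
now 273 [ 479.23656785 -313.11524227] -0.0016406301612626635
lifter [[492.0, -306.0, 58.0]]
lid [[594.0, -41.0, 36.0]]
spool [[610.0, 75.0, 24.0]]
cement [[415.0, 62.0, 40.0]]
beads [[593.0, -406.0, 34.0]]
mug [[622.0, 477.0, 57.0]]
lifter [[492.0, -309.0, 68.0]]
lid [[599.0, -54.0, 32.0]]
spool [[613.0, 70.0, 34.0]]
cement [[422.0, 54.0, 63.0]]
beads []
mug [[639.0, 475.0, 41.0]]
```

The lifter is back exactly where it started, the lid is level on the trivet, and the bystanders haven't moved. Handing in.

```bash
python3 -c "
from rig import arm
print(arm.hand_in())"
```

```text
the job is handed in; nothing more can be done
None
```

The lid is on the cork trivet, level and within about 3 mm of the middle; the lifter is back in its rest, the spool, jars and mug have not moved, and I handed the job in at about 40 s (no verdict came back).

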